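Shut and lock the filter hatch of the downdraft bench

ROBOT

A 6-joint arm with a two-finger parallel gripper is mounted at the origin on the work surface. World frame = base frame: x ahead of the robot, y to its left, z up, the work surface at z = 0. Lengths are in m, angles in rad, forces in N, time in s.
With the tool pointing down it reaches from about 0.3 to 0.875 m from the base axis. Payload 6.4 kg.
Tool frame: the origin (TCP) lies midway between the tips of the shut fingers; the grasp point (between the pads) lies 19 mm behind it; z points along the fingers, y is the line along which they close (so a half turn about z gives the same grasp; the last joint's range is limited). The gripper opens to 85 mm and grips with 20 to 120 N. Pads are 22 mm wide; open, the fingers measure 114 mm over their backs; the gripper's body (76 mm by 85 mm) begins 54 mm behind the grasp point. The pads swing forward as they close: fully open they stand 13 mm farther back than shut.
Start: joints at [-1.532, 0.181, 1.607, -0, 1.354, -0.206], TCP at [0.139, -0.558, 0.231] pointing down, gripper open.
Joint ranges: [-2.99, 2.99], [-0.89, 2.07], [0.3, 2.58], [-1.14, 4.28], [0, 2.63], [-3.12, 3.12]. Speed limits (rad/s): [2.57, 2.57, 3.01, 3.14, 3.14, 3.14].

INTERFACE

Orientations are given as a unit quaternion [w, x, y, z].
In Python, from bench import status, camera, ctrl gives the robot as it stands. The module is installed in compiled form; this text tells all that it offers.
- The arm moves only by the shell command python3 -m handwheel 'ROWS'. ROWS is JSON, a list that holds one entry, the list of rows, each a list of 7 numbers: the opening, from -1 (shut) to 1 (fully open), then the shift along the tool's x, y, z in cm, then the turn, a rotation vector about the tool's x, y, z in degrees. A call has 1 to 10 rows; each row is the pose to reach, as a shift and turn from the pose commanded when the call began, along the tool's axes at that moment; what a row does not reach only later rows make up. A row lasts 1/8 s, in which the tool goes at most 62.5 mm and 10.7 degrees, less where a joint would pass 70% of its speed; a pose out of reach is approached as far as the arm can. A call with a gripper value outside its range is refused whole. The fingers move at their own pace and stop on an object; the grip force is fixed at half the most. Time passes only in rows, so rows that repeat a pose let the fingers close. It gives the time, the measured TCP pose, the force, the opening and the grip force at its end, in the units of the state.
- status.get_obs(): the state, without advancing time (a new reading comes with each control period).
- camera(name): name is "scene" or "top"; returns a dict with "frame" (384x512x3 uint8, blue, green, red), "depth" (384x512 float32, m along the optical axis (not along the pixel's ray), 0 where there is no reading), "fx", "fy", "cx", "cy" (pixels), "dist" ([k1, k2, p1, p2, k3] as OpenCV has them; the pictures are not rectified), "extrinsics" (4x4, takes a point from camera to world coordinates). Camera axes: x right, y down, z forward; pixel columns grow to the right and rows downward; lengths in m; the calibration is good to about 2 mm. A picture is of the moment at which its call begins.
- ctrl.hand_in(): hands the job in; it is judged then, once.
The state is a dict: "time_s": time; "q": joint angles; "dq": joint speeds; "joint_efforts": joint torques, N m; "eef_pos": TCP position; "eef_rot": TCP orientation; "wrist_force": force on the tool from outside, world axes, zero at the start; "torque": the same for the moment, N m; "opening": opening from 0.0 (shut) to 1.0 (fully open); "grasp_force": force on a finger pad.
Only numpy, scipy, OpenCV 4.12 (cv2) and the standard library are available. Lean on these libraries where they do the work, as an engineer would, in place of code of your own. Each camera call takes 0.05 s, during which the arm holds its last target. There are 200 camera calls.

TASK

The filter hatch on the downdraft unit stands ajar and its quarter-turn fastener is unlocked. With the fingertips, push the hatch down until it is fully shut; then set a fingertip in the fastener's slot and turn it clockwise as far as it goes, so that the hatch is locked. Only touch and push: do not raise the hatch, and leave the jar, brush and everything else where they are.

Things in the scene. Friction and masses are not known exactly. Their poses are not given: they have to be found in the camera images.
- unit: Fixed bench-top downdraft unit, a steel box 300 (x) x 480 (y) x 85 mm high. Origin at the centre of its underside, on the table; x points from its front (robot side) to its back, y to its left, z up. Left half (y 15 to 240 mm): flat perforated grille deck. Right half: filter bay under the hatch, whose centre line is at y = -115 mm.
- hatch (a joint): Angle of the filter hatch (rad): 0 fully shut (level), grows as its front edge rises; starts 0.2 to 0.42. Aluminium plate 240 mm front to back, 230 mm wide, 8 mm thick, hinged along its back edge; when shut its top is 93 mm above the table. The hinge has friction: the hatch stays where it is left. A few N down at the front edge push it shut, and it stays shut.
- hinge_line (a point): Middle of the hinge line of the hatch, at the back edge of the plate and level with its underside, 85 mm above the table (turns with the hatch: its x axis points from the front edge to the hinge along the plate).
- push_spot (a point): Point on top of the hatch, midway across the plain strip before the fastener, 18 mm from the front edge (the strip is 35 mm from edge to bezel); 222 mm from the hinge line.
- cam (a joint): Angle of the quarter-turn fastener (rad): 0 unlocked (slot runs left to right), 1.571 at its stop = locked (slot runs front to back, in line with two small marks on the bezel). Grows clockwise seen from above; starts at 0 to 0.35. Turns stiffly (0.15 N m of friction) and stays where left. Its tongue goes under the unit's front rim as it turns, so the hatch must be shut first.
- slot (a point): On the fastener's axis at the floor of its slot: 4 mm above the hatch's top, 140 mm before the hinge line, 97 mm above the table when shut. Turns with the fastener; its y axis runs along the slot. The slot crosses the whole rotor (112 mm long), 46 mm wide, 20 mm deep, flat floor. Closed fingertips set in it 30 mm from the axis and moved on a circle about the axis turn it.
- bezel_top (a point): On the fastener's axis, level with its top, 24 mm above the hatch's top. The fastener is a black disc (rotor) 112 mm across with a straight slot across it, standing inside a steel bezel ring of the same height, fixed to the hatch: 116 mm inside, 130 mm outside diameter.
- powder_jar: Bystander, loose: glass jar with black screw cap, 68 mm across, 85 mm tall, on the grille deck; origin at the centre of its underside.
- dust_brush: Bystander, loose: dusting brush with black handle lying on the grille deck; origin at its underside.
- loupe: Bystander, loose: squat black magnifier, 52 mm across, 38 mm tall, on the grille deck; origin at the centre of its underside.
- lift_tape: Bystander, loose: upright roll of clear tape, 76 mm across, 50 mm tall, on the table right of the unit; origin at the centre of its underside.
- vase: Bystander, loose: white vase, 72 mm across, 170 mm tall, on the table left of the unit; origin at the centre of its underside.
- tumbler: Bystander, loose: glass tumbler, 70 mm across, 100 mm tall, on the table right of the unit; origin at the centre of its underside.
- spray_bottle: Bystander, loose: white bottle with grey cap, 60 mm across, 155 mm tall, on the table left of the unit; origin at the centre of its underside.

How it is judged:
By the outcome, as a careful person would: the job done as asked, in the order asked, and still so for the second after the job is handed in, with the robot touching nothing.
It also fails if it takes over 48 s, if anything falls off the work surface, if the arm or the gripper's body presses on something with over 40 N, if the wrist force passes 120 N, or if a joint passes its speed limit or range.

## Working session

There is one attempt and no reset: what is moved stays moved. The work goes in short steps, Python scripts to look and compute and a shell command to move; the robot and the scene stay as the last step left them, time stands still between calls to the robot, and variables do not carry over. Pictures are saved under pics/ and viewed, at most 10 in all, crops included, and the job is handed in when it is done.

```bash
mkdir -p pics; cat > h.py <<'E'
import numpy as np, cv2
from bench import status, camera, ctrl
from scipy.spatial.transform import Rotation as R
def snap(n,f):
    c=camera(n); cv2.imwrite(f'pics/{f}.png',c['frame']); np.savez(f'pics/{f}.npz',**{k:np.array(v) for k,v in c.items()}); return c
def K(c): return np.array([[c['fx'],0,c['cx']],[0,c['fy'],c['cy']],[0,0,1.]],float)
def cloud(c):
    h,w=c['depth'].shape; u,v=np.meshgrid(np.arange(w),np.arange(h))
    p=cv2.undistortPoints(np.stack([u,v],-1).reshape(-1,1,2).astype(float),K(c),np.array(c['dist'],float)).reshape(h,w,2)
    d=c['depth'][...,None]; P=np.concatenate([p*d,d],-1); E=np.array(c['extrinsics'])
    return P@E[:3,:3].T+E[:3,3]
def load(f): return dict(np.load(f'pics/{f}.npz'))
def obs():
    o=status.get_obs(); q=o['eef_rot']; o['R']=R.from_quat([q[1],q[2],q[3],q[0]]).as_matrix(); return o
E
python3 - <<'E'
from h import *
a=snap('scene','s1');b=snap('top','t1')
cv2.imwrite('pics/both1.png',cv2.resize(np.hstack([a['frame'],b['frame']]),(800,300)))
o=obs();print(o['time_s'],o['eef_pos'],o['R'].round(3),o['wrist_force'])
E
```

```text
0.1 [ 0.13935897 -0.55735093  0.23047917] [[ 0.97   0.242 -0.   ]
 [ 0.242 -0.97   0.002]
 [ 0.    -0.002 -1.   ]] [1.01872525 0.57002351 0.04164153]
```

View pics/t1.png

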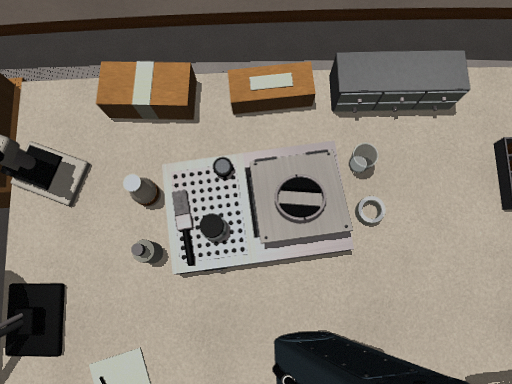

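View pics/s1.png

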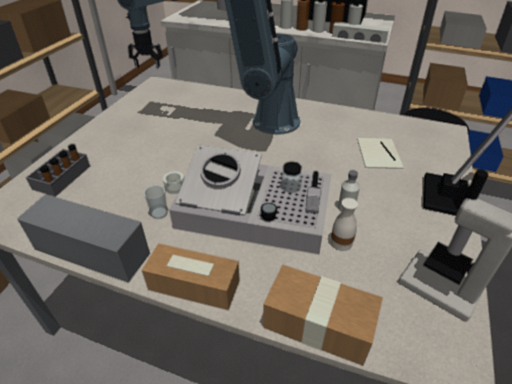

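The top view shows the unit at pixels (163,163)–(351,250), with the hatch on its right and the front edge at about (260,246)–(351,235). The disc is centred near (300,198), with its slot running roughly left to right. Next I'll fit the geometry from depth.

```bash
cat > fit.py <<'E'
from h import *
import sys
def fit(f):
    c=load(f); P=cloud(c); fr=c['frame']
    u,v=np.meshgrid(np.arange(512),np.arange(384))
    # hatch plane: pixels in hatch polygon, outside disc
    m=np.zeros((384,512),np.uint8); cv2.fillPoly(m,[np.array([[262,165],[328,158],[345,228],[266,238]])],1)
    m=(m>0)&(np.hypot(u-300,v-198)>36)&(c['depth']>0)
    X=P[m]; 
    for _ in range(5):
        A=np.c_[X[:,:2],np.ones(len(X))]; k=np.linalg.lstsq(A,X[:,2],rcond=None)[0]; r=X[:,2]-A@k; X=X[abs(r)<max(.003,1.5*r.std())]
    g=k[:2]; ang=np.arctan(np.hypot(*g)); print('plane',k.round(4),'tilt',ang.round(3),'rms',r.std().round(4),'grad yaw',np.arctan2(-g[1],-g[0]).round(3))
    return c,P,k
if __name__=='__main__':
    c,P,k=fit('t1')
    # unit top footprint from deck + base: points z 0.075..0.095
    z=P[...,2]; u,v=np.meshgrid(np.arange(512),np.arange(384))
    box=(u>155)&(u<362)&(v>135)&(v<285)
    m=box&(z>.078)&(z<.092)
    X=P[m][:,:2].astype(np.float32); print('deck',len(X),'z',np.median(P[m][:,2]))
    rc=cv2.minAreaRect(X); print('deck rect',rc)
    print(cv2.boxPoints(rc).round(4).tolist())
    mh=box&(u>240)&(abs(z-(k[0]*P[...,0]+k[1]*P[...,1]+k[2]))<.005)&(z>.092)
    mh=cv2.morphologyEx(mh.astype(np.uint8),cv2.MORPH_OPEN,np.ones((3,3)))>0
    rc=cv2.minAreaRect(P[mh][:,:2].astype(np.float32)); print('hatch rect',rc,cv2.boxPoints(rc).round(4).tolist(), P[mh][:,2].max())
    g=cv2.cvtColor(c['frame'],cv2.COLOR_BGR2GRAY)
    md=((g<60)&(np.hypot(u-300,v-198)<34)).astype(np.uint8)
    cn=np.vstack([x for x in cv2.findContours(md,0,1)[0] if len(x)>8]); e=cv2.fitEllipse(cv2.convexHull(cn)); print('disc',e)
    p=P[int(e[0][1]),int(e[0][0])]; print('centre pt',p)
    ms=((g>90)&(np.hypot(u-e[0][0],v-e[0][1])<19)).astype(np.uint8)
    S=P[ms>0][:,:2]; S=S-S.mean(0); w,V=np.linalg.eigh(S.T@S); print('slot dir',V[:,1],w, P[ms>0].mean(0))
    for s in ((212,227),(222,168),(364,158),(370,210),(140,190),(146,250)): print(s,P[s[1],s[0]].round(3))
E
python3 fit.py
```

```text
plane [-0.3106 -0.0358  0.3203] tilt 0.303 rms 0.0015 grad yaw 0.115
deck 10194 z 0.08538650571087958
deck rect ((0.599064826965332, 0.09717056155204773), (0.30224812030792236, 0.5896154642105103), 6.632120132446289)
[[0.414900004863739, 0.3725999891757965], [0.4830000102519989, -0.21310000121593475], [0.7832000255584717, -0.17820000648498535], [0.7150999903678894, 0.4074999988079071]]
hatch rect ((0.6181660890579224, 0.000926285982131958), (0.23353013396263123, 0.2315770983695984), 6.467329978942871) [[0.48910000920295715, 0.10279999673366547], [0.5152000188827515, -0.12729999423027039], [0.7472000122070312, -0.10100000351667404], [0.7210999727249146, 0.1290999948978424]] 0.16777706203341736
disc ((299.9770202636719, 199.6304473876953), (46.0448112487793, 48.64775085449219), 101.5433120727539)
centre pt [6.0039368e-01 2.0741233e-04 1.3949577e-01]
slot dir [0.01417791 0.99989949] [0.1551903 0.3480773] [ 0.60072251 -0.00219702  0.14146922]
(212, 227) [0.53  0.219 0.173]
(222, 168) [0.692 0.198 0.12 ]
(364, 158) [ 0.742 -0.207  0.001]
(370, 210) [ 0.588 -0.214 -0.003]
(140, 190) [0.636 0.412 0.132]
(146, 250) [0.481 0.396 0.12 ]
```

The hatch is tilted 0.303 and the unit's yaw is about 6.5°. The closed axis is near (0.590, -0.003), and the push spot is now at (0.521, -0.011, 0.159). I'll move over it with the fingers shut.

```bash
python3 -m handwheel '[[[-1,5,-4.4,0,0,0,1],[-1,10,-8.7,0,0,0,2],[-1,15,-13,0,0,0,3],[-1,20,-17.4,0,0,0,4],[-1,25,-21.8,0,0,0,5],[-1,30,-26.2,0,0,0,6],[-1,35,-30.5,0,0,0,7],[-1,40,-35,0,0,0,7.5],[-1,45,-39.2,0,0,0,7.5],[-1,50.2,-43.7,2,0,0,7.5]]]'
python3 -m handwheel '[[[-1,0,0,0,0,0,0],[-1,0,0,0,0,0,0]]]'
python3 -c "
from h import *
o=obs();print(o['time_s'],o['eef_pos'],o['R'].round(3),o['wrist_force'],o['opening'])"
```

```text
time_s: 1.35
eef_pos: [0.4979, -0.0445, 0.2201]
eef_rot: [0.001, 0.998, 0.057, 0.001]
wrist_force: [1.8, -0.6, 0.3]
opening: 0.001
grasp_force: 0.0
time_s: 1.6
eef_pos: [0.496, -0.0462, 0.2189]
eef_rot: [-0.0, 0.998, 0.057, -0.001]
wrist_force: [-0.4, 0.3, 1.0]
opening: -0.002
grasp_force: 0.0
1.6 [ 0.49598908 -0.04619458  0.21890006] [[ 0.993  0.115 -0.001]
 [ 0.115 -0.993 -0.   ]
 [-0.001 -0.    -1.   ]] [-0.42061006  0.26102881  0.95917445] -0.0016546198654795287
```

```bash
python3 -m handwheel '[[[-1,2.9,-3.3,1,0,0,0],[-1,2.9,-3.3,4,0,0,0],[-1,2.9,-3.3,5,0,0,0],[-1,2.8,-3.3,6,0,0,0],[-1,2.6,-3.3,7,0,0,0],[-1,2.3,-3.3,8,0,0,0],[-1,2.1,-3.3,9,0,0,0],[-1,1.9,-3.3,10,0,0,0],[-1,1.8,-3.3,11,0,0,0],[-1,1.8,-3.3,11.5,0,0,0]]]'
```

```text
time_s: 2.85
eef_pos: [0.5099, -0.0113, 0.1034]
eef_rot: [-0.0, 0.998, 0.057, -0.001]
wrist_force: [-1.5, -0.9, 2.0]
opening: 0.001
grasp_force: 1.0
```

```bash
python3 -m handwheel '[[[-1,-0.1,0,0.4,0,0,0],[-1,-0.1,0,0.8,0,0,0],[-1,-0.1,0,1.1,0,0,0],[-1,-0.1,0,1.3,0,0,0],[-1,-0.1,0,1.3,0,0,0]]]'
```

```text
time_s: 3.48
eef_pos: [0.5093, -0.0114, 0.0929]
eef_rot: [-0.0, 0.998, 0.057, -0.001]
wrist_force: [-9.4, 1.4, 17.8]
opening: 0.003
grasp_force: 9.0
```

```bash
python3 -m handwheel '[[[-1,0,0,-2,0,0,0],[-1,0,0,-6,0,0,0],[-1,-6,2,-9,0,0,0],[-1,-12,4,-9,0,0,0],[-1,-15,6,-9,0,0,0],[-1,-15,6,-9,0,0,0]]]'
python3 - <<'E'
from h import *
from fit import fit
snap('top','t2'); c,P,k=fit('t2'); snap('scene','s2')
u,v=np.meshgrid(np.arange(512),np.arange(384))
cv2.imwrite('pics/t2c.png',cv2.resize(np.hstack([load('t2')['frame'][130:290,230:390],load('s2')['frame'][120:280,160:320]]),(800,400)))
E
```

```text
time_s: 4.22
eef_pos: [0.3659, -0.0892, 0.1813]
eef_rot: [0.0, 0.998, 0.055, 0.0]
wrist_force: [-0.2, 0.4, 0.1]
opening: 0.001
grasp_force: 0.0
plane [-0.0002  0.      0.093 ] tilt 0.0 rms 0.0015 grad yaw -0.225
```

View pics/t2c.png

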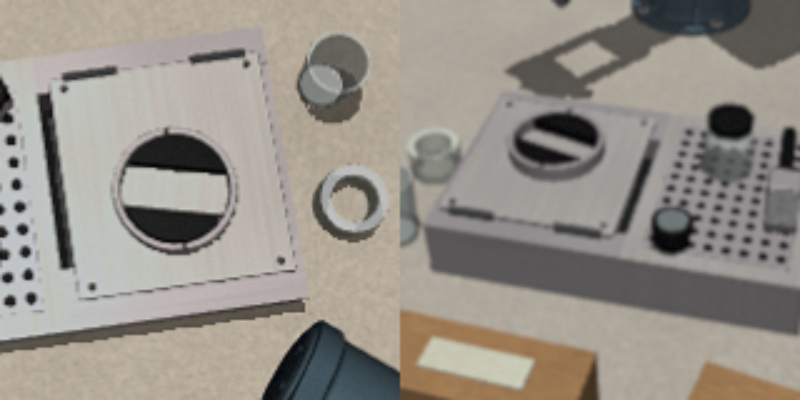

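The hatch is shut, with tilt 0.000. The disc sits at crop (175,190), and the slot runs slightly clockwise of left-right. Now I'll measure the axis and slot angle.

```bash
cat > slot.py <<'E'
from h import *
import sys
def ray(c,px,z):
    p=cv2.undistortPoints(np.array(px,float).reshape(-1,1,2),K(c),np.array(c['dist'],float)).reshape(-1,2)
    E=np.array(c['extrinsics']); d=np.c_[p,np.ones(len(p))]@E[:3,:3].T; o=E[:3,3]
    return o+d*((z-o[2])/d[:,2])[:,None]
def slot(f,u0=301,v0=206):
    c=load(f); u,v=np.meshgrid(np.arange(512),np.arange(384)); g=cv2.cvtColor(c['frame'],6)
    md=((g<60)&(np.hypot(u-u0,v-v0)<32)).astype(np.uint8)
    cs=sorted(cv2.findContours(md,0,1)[0],key=cv2.contourArea)[-2:]
    W=ray(c,np.vstack(cs),.117)[:,:2].astype(np.float32)
    e=cv2.minEnclosingCircle(W); print('circle',e, 'areas',[cv2.contourArea(x) for x in cs])
    ctr=[ray(c,np.argwhere(cv2.drawContours(np.zeros_like(md),[x],-1,1,-1))[:,::-1],.117).mean(0)[:2] for x in cs]
    n=ctr[0]-ctr[1]; n*=np.sign(n[0]); print('normal to slot yaw deg',np.degrees(np.arctan2(n[1],n[0])),'midpoint',(ctr[0]+ctr[1])/2)
if __name__=='__main__': slot(sys.argv[1])
E
python3 slot.py t2; python3 -c "
from h import *
o=obs();print(o['eef_pos'],o['R'].round(3))"
```

```text
circle ((0.5911334753036499, -0.0015860038110986352), 0.05908682569861412) areas [316.5, 382.0]
normal to slot yaw deg -7.353342319888293 midpoint [ 0.58741184 -0.0023029 ]
[ 0.36768689 -0.08844911  0.18158915] [[ 0.994  0.112  0.001]
 [ 0.112 -0.994 -0.   ]
 [ 0.001  0.    -1.   ]]
```

Axis is at about (0.590, -0.002) and the slot-normal yaw is -7.4°, so about 76° of turn remains. I'll hover over the right part of the slot, 30 mm from the axis.

```bash
python3 -m handwheel '[[[-1,5,-1,0,0,0,3],[-1,10,-2,0,0,0,6],[-1,15,-3,0,0,0,10],[-1,20,-3.2,1,0,0,14],[-1,22.3,-3.2,2,0,0,14],[-1,22.3,-3.2,3,0,0,14],[-1,22.3,-3.2,3.5,0,0,14],[-1,22.3,-3.2,3.5,0,0,14]]]'
python3 - <<'E'
from h import *
o=obs();print(o['eef_pos'],o['R'].round(3),o['q'])
snap('scene','s3');snap('top','t3')
cv2.imwrite('pics/t3c.png',cv2.resize(np.hstack([load('t3')['frame'][130:290,230:390],load('s3')['frame'][100:260,140:300]]),(800,400)))
E
```

```text
time_s: 5.32
eef_pos: [0.5843, -0.0308, 0.1458]
eef_rot: [-0.0, 0.998, -0.065, -0.001]
wrist_force: [0.1, 0.5, 0.3]
opening: 0.004
grasp_force: 0.0
[ 0.58425453 -0.03084922  0.14583995] [[ 0.992 -0.13  -0.001]
 [-0.13  -0.992  0.   ]
 [-0.001 -0.    -1.   ]] [-2.55481235e-01  2.92324971e-01  1.65406323e+00 -1.10241336e-06
  1.19666176e+00  1.44573660e+00]
```

View pics/t3c.png

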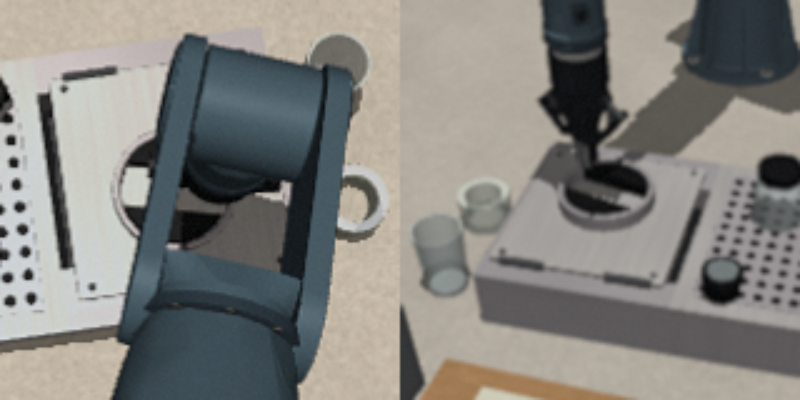

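The fingertips sit over the right part of the slot. The scene crop has them at about (590,165) above the disc. I'll descend into the slot.

```bash
python3 -m handwheel '[[[-1,0.2,0,1,0,0,0],[-1,0.2,0,2,0,0,0],[-1,0.2,0,3,0,0,0],[-1,0.2,0,4,0,0,0],[-1,0.2,0,4.4,0,0,0],[-1,0.2,0,4.4,0,0,0]]]'
python3 - <<'E'
from h import *
o=obs();p=o['eef_pos'];Rm=o['R'];print(p)
ax=np.array([.590,-.002])
yaw0=np.arctan2(Rm[1,0],Rm[0,0])
for d in range(0,84,8):   # slot turned by d deg, finger lateral -12.5 mm, along -30
    t=np.radians(-7.4-d); x=np.array([np.cos(t),np.sin(t)]); y=np.array([-x[1],x[0]])
    w=ax-.0125*x-.030*y; s=Rm[:2,:2].T@(w-p[:2])
    print(d,(s*100).round(2))
E
```

```text
time_s: 6.18
eef_pos: [0.5871, -0.0313, 0.1019]
eef_rot: [-0.0, 0.998, -0.065, -0.0]
wrist_force: [-0.1, 0.7, 0.4]
opening: 0.002
grasp_force: 0.0
[ 0.58705497 -0.03129799  0.10192748]
0 [-1.34  0.06]
8 [-1.74 -0.14]
16 [-2.11 -0.4 ]
24 [-2.45 -0.71]
32 [-2.74 -1.06]
40 [-2.97 -1.44]
48 [-3.15 -1.86]
56 [-3.27 -2.3 ]
64 [-3.33 -2.75]
72 [-3.33 -3.2 ]
80 [-3.26 -3.65]
```

```bash
python3 -m handwheel '[[[-1,-0.7,0,0,0,0,0],[-1,-1.3,0,0,0,0,0],[-1,-1.7,-0.1,0,0,0,8],[-1,-2.1,-0.4,0,0,0,16],[-1,-2.5,-0.7,0,0,0,24],[-1,-2.7,-1.1,0,0,0,32],[-1,-3,-1.4,0,0,0,40],[-1,-3,-1.4,0,0,0,40]]]'
cat > nxt.py <<'E'
from h import *
import sys
o=obs();p=o['eef_pos'];Rm=o['R']; ax=np.array([.590,-.002])
yaw=np.degrees(np.arctan2(Rm[1,0],Rm[0,0])); r=p[:2]-ax
print(p,'yaw',yaw,'slot-frame pos mm',Rm[:2,:2].T@r*1000,'F',o['wrist_force'],'T',o['torque'])
for d in map(float,sys.argv[1:]):
    t=np.radians(-7.4-d); x=np.array([np.cos(t),np.sin(t)]); y=np.array([-x[1],x[0]])
    w=ax-.0125*x-.030*y; print(d,'turn',-yaw-7.4*-1*1-0+d-0 if 0 else (-7.4-d-yaw)*-1,(Rm[:2,:2].T@(w-p[:2])*100).round(2))
E
python3 nxt.py 48 56 64 72 76 80 84 88
```

```text
time_s: 7.18
eef_pos: [0.5611, -0.0142, 0.1034]
eef_rot: [-0.0, 0.915, -0.403, 0.003]
wrist_force: [6.2, -2.1, -2.3]
opening: -0.001
grasp_force: 2.6
[ 0.56111746 -0.01417029  0.10340769] yaw -47.571585088783046 slot-frame pos mm [-10.50288053  29.52944347] F [ 6.21265055 -2.08090853 -2.33452787] T [-0.3318115  -0.92663333 -0.02900969]
48.0 turn 7.828414911216953 [-0.6  -0.15]
56.0 turn 15.828414911216953 [-0.97 -0.41]
64.0 turn 23.82841491121696 [-1.31 -0.71]
72.0 turn 31.82841491121696 [-1.59 -1.06]
76.0 turn 35.82841491121696 [-1.72 -1.25]
80.0 turn 39.82841491121696 [-1.83 -1.45]
84.0 turn 43.82841491121696 [-1.93 -1.65]
88.0 turn 47.82841491121696 [-2.01 -1.87]
```

```bash
python3 -m handwheel '[[[-1,-0.6,-0.1,0,0,0,8],[-1,-1,-0.4,0,0,0,16],[-1,-1.3,-0.7,0,0,0,24],[-1,-1.6,-1.1,0,0,0,32],[-1,-1.7,-1.3,0,0,0,36],[-1,-1.8,-1.5,0,0,0,36],[-1,-1.8,-1.5,0,0,0,36]]]'
python3 nxt.py 76 80 84 88 92
```

```text
time_s: 8.05
eef_pos: [0.5602, 0.0047, 0.1038]
eef_rot: [0.002, 0.746, -0.666, 0.005]
wrist_force: [3.5, -18.9, -1.5]
opening: -0.001
grasp_force: 9.6
[0.56016678 0.00472292 0.10384495] yaw -83.48839960532392 slot-frame pos mm [-10.06234907  28.87778222] F [  3.53855212 -18.92503078  -1.49646893] T [-3.09225606 -0.51873421 -0.01831675]
76.0 turn -0.08839960532391444 [-0.24  0.11]
80.0 turn 3.9116003946760856 [-0.45  0.02]
84.0 turn 7.911600394676086 [-0.64 -0.09]
88.0 turn 11.911600394676086 [-0.84 -0.21]
92.0 turn 15.911600394676086 [-1.02 -0.35]
```

```bash
python3 -m handwheel '[[[-1,-0.1,0,0,0,0,0],[-1,-0.2,0,0,0,0,0],[-1,-0.2,0,0,0,0,0]]]'
python3 nxt.py
```

```text
time_s: 8.43
eef_pos: [0.5602, 0.0049, 0.1039]
eef_rot: [0.002, 0.746, -0.666, 0.006]
wrist_force: [3.2, -26.2, -2.9]
opening: 0.002
grasp_force: 13.1
[0.56015511 0.00486255 0.10387385] yaw -83.50596617361565 slot-frame pos mm [-10.1932461   28.87652739] F [  3.19428722 -26.18798762  -2.90351929] T [-4.33797555 -0.56756636 -0.03079646]
```

It's at the stop: the force rose with no motion. I'll back off within the slot, lift and retreat.

```bash
python3 -m handwheel '[[[-1,0.6,0,0,0,0,0],[-1,1.2,0,0,0,0,0],[-1,1.2,0,-1,0,0,0],[-1,1.2,0,-4,0,0,0],[-1,1.2,0,-8,0,0,0],[-1,2,6,-8,0,0,0],[-1,4,12,-8,0,0,0],[-1,6,18,-8,0,0,0],[-1,6,20,-8,0,0,0],[-1,6,20,-8,0,0,0]]]'
python3 - <<'E'
from h import *
from fit import fit
from slot import slot
snap('top','t4');fit('t4');slot('t4');snap('scene','s4')
cv2.imwrite('pics/t4c.png',cv2.resize(np.hstack([load('t4')['frame'][120:290,150:390],load('s4')['frame'][110:280,140:380]]),(800,283)))
E
```

```text
time_s: 9.68
eef_pos: [0.3655, -0.0704, 0.183]
eef_rot: [-0.0, 0.746, -0.666, 0.001]
wrist_force: [-0.3, -0.2, -1.0]
opening: 0.001
grasp_force: 0.0
plane [-0.0005  0.0019  0.0933] tilt 0.002 rms 0.0015 grad yaw -1.318
circle ((0.5865558385848999, -0.0034811326768249273), 0.06384774297475815) areas [0.5, 681.0]
normal to slot yaw deg 6.293291658473238 midpoint [ 0.55729178 -0.00683379]
```

View pics/t4c.png

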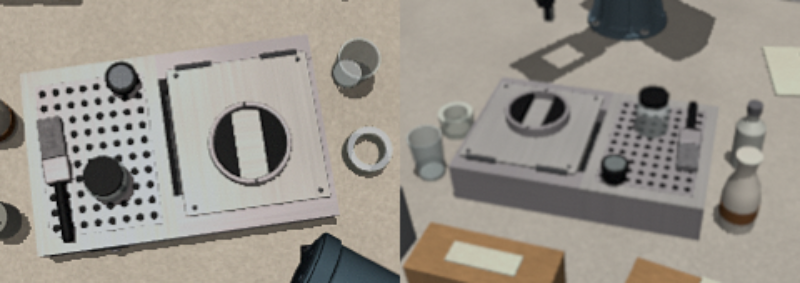

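The slot, crop (243,110)–(255,178), now lines up with the bezel marks at (245,103) and (257,185). The hatch is flat, the bystanders haven't moved and the arm is clear.

```bash
python3 -c "
from bench import ctrl
print(ctrl.hand_in())"
```

```text
the job is handed in; nothing more can be done
None
```

The hatch is fully shut and the fastener is turned clockwise to its stop (locked); nothing else was moved, and the job was handed in after about 10 s of robot time.

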